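# Make the pressure curing pot ready: chunks out, casts in, regulator set and locked

### The job

Get the curing pot ready for the next charge: take the plaster chunks out of the pot and put them in the small steel pan, and stand the waiting casts, the blue-based and the white-based one or whichever of them is there, upright in the pot. Set the regulator: slacken the hex lock nut in front of the black handwheel by about a quarter turn (anticlockwise), turn the wheel until its yellow pointer on the far side stands exactly at the red rider, then do the nut up fully tight again with the pointer still there. Do not shift the rider, and leave the jar, the bottle and the tool cup alone.

Things in the scene. Friction and masses are not known exactly. Their poses are not given: they have to be found in the camera images.
- pot_unit: fixed curing unit: dark base plate 220 x 420 mm with an open round aluminium pot at its left end and a white console at its right. Origin: centre of the underside; x points away from the robot (within 9 deg), y left, z up. In its frame, mm: pot axis (0, 95), inner radius 100, wall 5, rim z 64; console 190 x 165, top z 57; handwheel axis (20, -110); lock nut axis (-60, -110)
- pot_floor (a point): centre of the pot's flat inner floor, 18 mm above the worktop
- reg_wheel (a joint): black handwheel, vertical axis: round grip 60 mm across, z 65 to 101 mm over the worktop, on a white dial (108 mm across, face at z 61). rad; 0: pointer straight to the unit's +x; grows anticlockwise from above; range -1.5 to 1.5. A brass claw (near side, 14 mm wide, top at z 71) holds it while the nut is tight; with the nut slack by 0.5 or more it turns at 0.15 N m and stays where left
- wheel_top (a point): centre of the top of the handwheel, on its axis, 101 mm over the worktop
- pointer_tip (a point): tip of the handwheel's yellow pointer, 47 mm from the wheel's axis, low down at the foot of the wheel on the dial's far half
- rider (a joint): red rider that marks the wanted setting: a stiff clip 11 mm wide on the dial's outer edge, 46 to 60 mm from the wheel's axis, up to 5 mm above the dial's face. rad about the wheel's axis, same zero and sense as reg_wheel: pointer and rider meet when the two values are equal. Not to be shifted
- rider_tip (a point): the spot, 47 mm from the wheel's axis, where the pointer's tip stands when it meets the rider
- lock_nut (a joint): captive steel hex nut, vertical axis, 80 mm nearer the robot than the wheel: 28 mm across flats, z 73 to 95 mm, a thin stud 7 mm higher. rad; 0 fully tight at its stop; grows anticlockwise from above (slackening) to 3.0; turns at about 0.25 N m and stays where left. At 0 two flats face the unit's +y and -y (others every 60 deg) and the red line on top points to +x
- nut_top (a point): centre of the nut's upper face, on its axis, 95 mm over the worktop
- waste_pan: small steel pan, loose, open at the top: 68 x 112 mm and 50 mm tall, walls 2 mm; origin in the underside, the walls stand at x = -34 and +34 and at y = -49 and +63 mm of its frame (a spout adds to one end). For the plaster chunks
- cast_blue: dental cast with a blue plaster base carrying a wire appliance; 56 x 66 mm, the base 28 mm tall, 42 mm over all, 90 g. Origin: centre of its underside, z up; the upright faces of the base stand at x = -29 and +26 mm and y = -34 and +34 mm: pinch the base across x. May be absent
- cast_white: dental cast with a white plaster base carrying a wire appliance; 57 x 67 mm, 40 mm over all, otherwise as cast_blue. May be absent
- wax_jar: bystander: brown wax jar with white lid, 52 mm across, 48 mm tall, loose; origin under its centre
- dropper_bottle: bystander: white bottle with yellow nozzle, 24 mm across, 76 mm tall, loose; origin under its centre
- tool_cup: bystander: yellow cup with tools in it, 64 mm across, 107 mm tall, loose; origin under its centre
- chunk_1: chunky white plaster offcut, 30 x 22 x 22 mm (x, y, z), 30 g, lying in the pot; origin: centre of its underside. May be absent
- chunk_2: chunky white plaster offcut, 27 x 24 x 20 mm (x, y, z), 30 g, lying in the pot; origin: centre of its underside. May be absent
- chunk_3: chunky white plaster offcut, 32 x 21 x 24 mm (x, y, z), 30 g, lying in the pot; origin: centre of its underside. May be absent
- chunk_4: chunky white plaster offcut, 26 x 22 x 21 mm (x, y, z), 30 g, lying in the pot; origin: centre of its underside. May be absent

How it is judged:
By the outcome, as a careful person would: the job done as asked, in the order asked, and still so for the second after the job is handed in, with the robot touching nothing.
Of chunk_1, chunk_2, chunk_3, chunk_4 only 3 to 4 are there at a start; the rules pass over those that are not, and their reading is None.
Of cast_blue, cast_white only 1 to 2 are there at a start; the rules pass over those that are not, and their reading is None.
At some moment in a run one of waste_pan, cast_blue, cast_white may be knocked a few centimetres aside while the robot is not near it.
Once in a run the grip may slacken for a moment while it holds something.
It also fails if it takes over 208 s, if anything falls off the work surface, if the arm or the gripper's body presses on something with over 40 N, if the wrist force passes 120 N, or if a joint passes its speed limit or range.

### The arm

A 6-joint arm with a two-finger parallel gripper is mounted at the origin on a cart in front of the work surface, level with it; the furniture and walls round the work are solid. World frame = base frame: x ahead of the robot, y to its left, z up, the work surface at z = 0. Lengths are in m, angles in degrees, forces in N, time in s.
With the tool pointing down it reaches from about 0.35 to 0.875 m from the base axis. Payload 4.2 kg.
Tool frame: the origin (TCP) lies midway between the tips of the shut fingers; the grasp point (between the pads) lies 19 mm behind it; z points along the fingers, y is the line along which they close (so a half turn about z gives the same grasp; the last joint's range is limited). The gripper opens to 87 mm and grips with 3 to 60 N. Pads are 19 mm wide; open, the fingers measure 117 mm over their backs; the gripper's body (75 mm by 190 mm) begins 51 mm behind the grasp point.
Start: joints at [81.108, 22.042, 0.453, 0, -68.411, -14.817], TCP at [0.251, 0.572, 0.223] pointing down, gripper open.
Joint ranges: [-179.83, 179.83], [-69.29, 118.12], [-61.27, 80.66], [-181.25, 117.63], [-171.15, -9.14], [-177.46, 177.46]. Speed limits (degrees/s): [159.86, 159.86, 180, 180, 180, 180].

### API

Orientations are given as a 3x3 rotation matrix whose columns are the frame's x, y, z axes.
In Python, from station import r, cams gives the robot as it stands.
- The arm moves only by the tool play_rows, never from a script. Its argument "commands" is text: rows parted by semicolons, each of 6 numbers parted by spaces: the shift along the world's x, y, z normalised to -1 to 1, where 1 is 30 mm, then the turn, a rotation vector about the world's x, y, z normalised to -1 to 1, where 1 is 0.15 rad. A call has 1 to 20 rows; each row shifts and turns the commanded pose from where the row before left it; what a row does not reach is not made up. A row lasts 1/10 s, in which the tool goes at most 50 mm and 8.59 degrees, less where a joint would pass 70% of its speed; a pose out of reach is approached as far as the arm can. A call with a number of a shift or a turn outside -1 to 1 is refused whole. A call with a gripper value outside its range is refused whole. "grip" is the finger opening in mm, from 0 to 87, set as the call begins (left out, the last holds). The fingers move at their own pace and stop on an object; the grip force is fixed at half the most. Time passes only in rows, so rows that do not move let the fingers close. It gives the time, the measured TCP pose, the force, the opening and the grip force at its end, in the units of the state.
- r.sense(): the state, without advancing time (a new reading comes with each control period).
- cams.capture(name): name is "scene" or "top"; returns (picture, depth): 480x640x3 uint8, blue, green, red; 480x640 float32, m along the optical axis (not along the pixel's ray), 0 where there is no reading.
- cams.camera_info(name): a dict with "mtx" (3x3 intrinsics, pixels), "R" (3x3) and "t" (3): a world point X has camera coordinates R X + t. Camera axes: x right, y down, z forward; pixel columns grow to the right and rows downward; lengths in m; the calibration is good to about 2 mm. A picture is of the moment at which its call begins. camera_info takes no time and is no camera call.
- r.finish_job(): hands the job in; it is judged then, once.
The state is a dict: "time_s": time; "joints": joint angles; "joint_velocities": joint speeds; "effort": joint torques, N m; "tcp_pos": TCP position; "ee_rot": TCP orientation; "wrist_force": force on the tool from outside, world axes, zero at the start; "moment": the same for the moment, N m; "gripper_width": opening from 0.0 (shut) to 1.0 (fully open); "gripper_force": force on a finger pad.
Only numpy, scipy, OpenCV 4.12 (cv2) and the standard library are available. Lean on these libraries where they do the work, as an engineer would, in place of code of your own. Each camera call takes 0.05 s, during which the arm holds its last target. There are 200 camera calls.

## Working session

There is one attempt and no reset: what is moved stays moved. The work goes in short steps, Python scripts to look and compute and a tool call to move; the robot and the scene stay as the last step left them, time stands still between calls to the robot, and variables do not carry over. Pictures are saved under pics/ and viewed, at most 14 in all, crops included, and the job is handed in when it is done.

Besides the shell and the picture viewer there is one more tool, called after ">>>" as name(argument=value, ...), one argument or row to a line, values as JSON. play_rows: Moves the arm, as the interface text tells. Scaled input: -1 to 1 covers 30 mm each way for a shift and 0.15 rad each way for a turn. Its arguments: {"type":"object","properties":{"commands":{"type":"string"},"grip":{"type":"number"}},"required":["commands"]}

```bash
ls; mkdir -p pics; cat > h.py <<'E'
import numpy as np, cv2
from station import r, cams
def shot(n, fn=None):
    im,d=cams.capture(n)
    if fn: cv2.imwrite('pics/'+fn,im)
    np.savez('/tmp/'+n,im=im,d=d); return im,d
def load(n):
    z=np.load('/tmp/'+n+'.npz'); return z['im'],z['d']
def xyz(n,d):
    c=cams.camera_info(n);K=np.array(c['mtx']);R=np.array(c['R']);t=np.array(c['t']).ravel()
    v,u=np.mgrid[:480,:640]
    P=np.stack([(u-K[0,2])/K[0,0]*d,(v-K[1,2])/K[1,1]*d,d],-1)
    return (P-t)@R
def onz(n,u,v,z):
    c=cams.camera_info(n);K=np.array(c['mtx']);R=np.array(c['R']);t=np.array(c['t']).ravel()
    o=-R.T@t; q=R.T@np.linalg.inv(K)@np.array([u,v,1.]); return o+q*(z-o[2])/q[2]
def pix(n,X):
    c=cams.camera_info(n);q=np.array(c['R'])@np.array(X)+np.array(c['t']).ravel();p=np.array(c['mtx'])@q;return p[:2]/p[2]
E
python3 - <<'E'
from h import *
for n in ('scene','top'):
    shot(n,n+'0.png'); c=cams.camera_info(n); print(n,np.array(c['mtx']).round(1).tolist(),(-np.array(c['R']).T@np.array(c['t']).ravel()).round(3))
s=r.sense();print(s)
E
```

```text
pics
scene [[510.6, 0.0, 320.3], [0.0, 510.6, 245.1], [0.0, 0.0, 1.0]] [-0.018 -1.018  0.62 ]
top [[561.6, 0.0, 319.9], [0.0, 561.6, 233.3], [0.0, 0.0, 1.0]] [0.404 0.093 1.576]
{'time_s': 0.1, 'joints': array([ 8.11072128e+01,  2.20871564e+01,  3.90194916e-01, -2.39182813e-02,
       -6.84098068e+01, -1.48156449e+01]), 'joint_velocities': array([ 0.0453451 , -0.12683137,  0.22673414,  0.12789805, -0.05688146,
        0.03550679]), 'effort': array([-1.17882279e-03, -3.91690099e+01,  1.87936288e+01,  4.23197016e+00,
        1.34909997e-02, -7.52485835e-05]), 'tcp_pos': array([0.25109014, 0.57179069, 0.22158183]), 'ee_rot': array([[ 9.15541545e-01, -4.02222860e-01, -6.71557803e-04],
       [-4.02223408e-01, -9.15539818e-01, -1.78102262e-03],
       [ 1.01530101e-04,  1.90071647e-03, -9.99998188e-01]]), 'wrist_force': array([ 0.24092237, -0.25959837,  0.76924597]), 'moment': array([0.00453509, 0.03150558, 0.03494356]), 'gripper_force': 0.0, 'gripper_width': 0.9974438653211318}
```

View pics/top0.png

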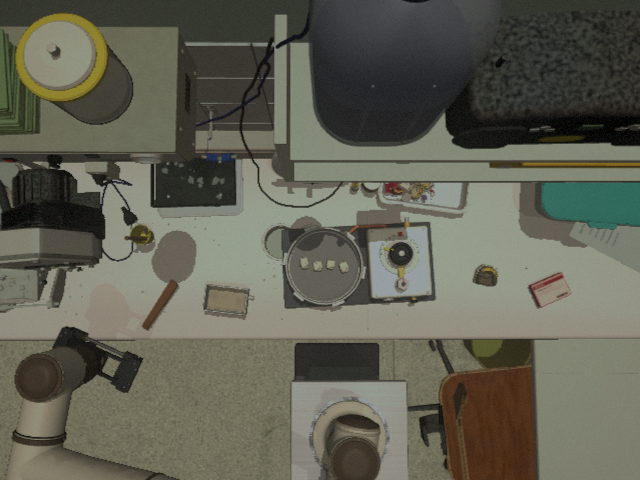

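View pics/scene0.png

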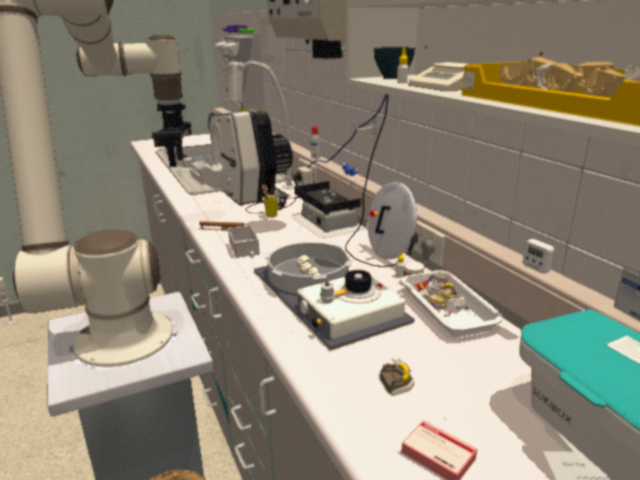

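```bash
python3 - <<'E'
from h import *
im,d=load('top')
cv2.imwrite('pics/c1.png',cv2.resize(im[215:315,190:390],None,fx=4,fy=4,interpolation=3))
cv2.imwrite('pics/c2.png',cv2.resize(im[215:315,345:505],None,fx=5,fy=5,interpolation=3))
im,d=load('scene')
cv2.imwrite('pics/c3.png',cv2.resize(im[180:400,200:460],None,fx=2.7,fy=2.7,interpolation=3))
E
```

```text
(no output)
```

View pics/c1.png

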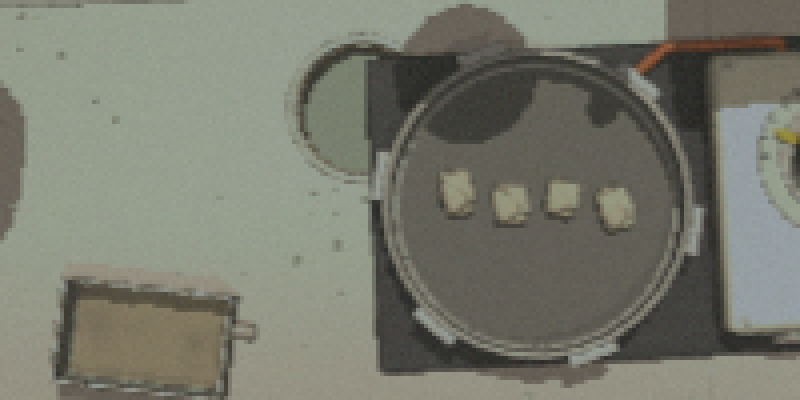

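View pics/c2.png

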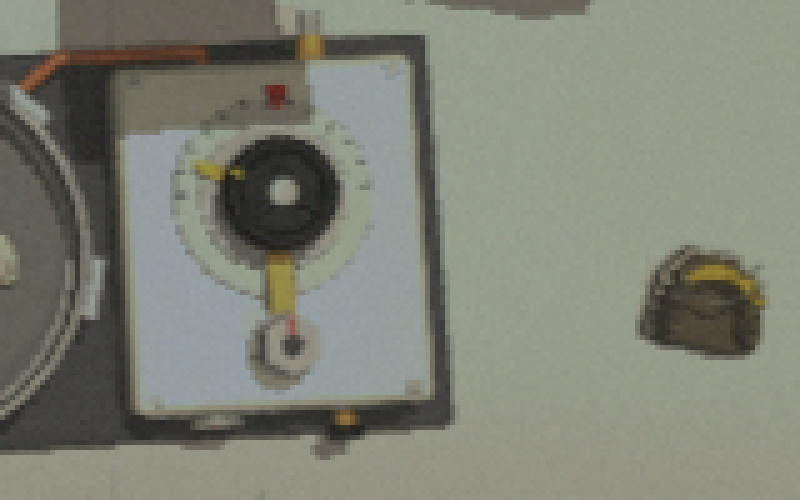

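View pics/c3.png

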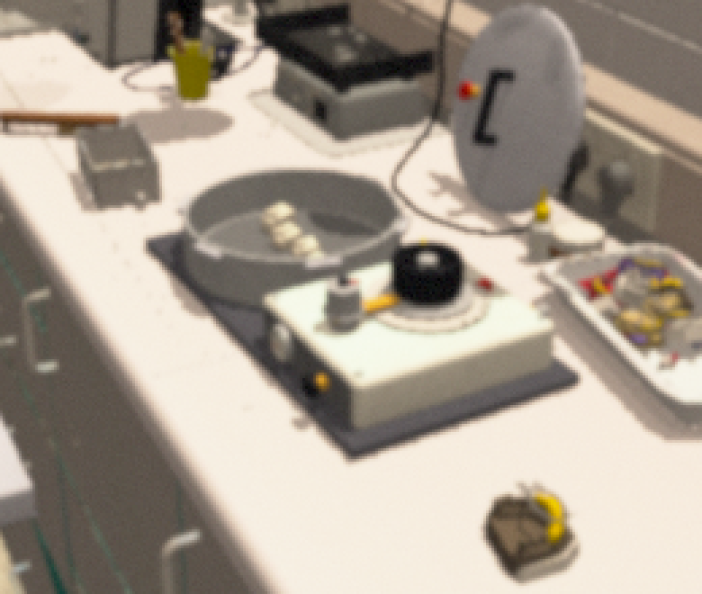

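```bash
cat > m.py <<'E'
from h import *
def blobs(P,m,minn=15):
    n,l,st,c=cv2.connectedComponentsWithStats(m.astype(np.uint8))
    out=[]
    for i in range(1,n):
        if st[i,4]<minn: continue
        q=P[l==i]; rr=cv2.minAreaRect((q[:,:2]*1000).astype(np.float32))
        out.append((st[i,4],(c[i]).round(0),np.round(rr[0],1),np.round(rr[1],1),round(rr[2],1),q[:,2].max().round(4),np.median(q[:,2]).round(4)))
    return out
E
python3 - <<'E'
from m import *
im,d=load('top'); P=xyz('top',d)
# table height noise
X,Y,Z=P[...,0],P[...,1],P[...,2]
print('table',np.median(Z[280:300,450:470]),Z[280:300,450:470].std())
ring=(abs(Z-.064)<.005)&(X>.3)&(X<.7)&(Y>-.05)&(Y<.3)
ring[:,370:]=0
q=P[ring]; A=np.c_[2*q[:,:2],np.ones(len(q))]; s=np.linalg.lstsq(A,(q[:,:2]**2).sum(1),rcond=None)[0]
print('pot',s[:2],np.sqrt(s[2]+s[0]**2+s[1]**2),len(q))
pot=np.hypot(X-s[0],Y-s[1])<.09
print('floor',np.median(Z[pot]))
for b in blobs(P,pot&(Z>.027)&(d>0)): print('chunk',b)
con=(abs(Z-.057)<.004)&(X>.3)&(X<.7)&(Y<.02)&(Y>-.3)
for b in blobs(P,con,200): print('console',b)
pan=(Z>.03)&(Z<.07)&(X<.55)&(X>.3)&(Y>.25)&(Y<.5)
for b in blobs(P,pan): print('pan',b)
cs=(Z>.015)&(Z<.07)&(X<.55)&(X>.3)&(Y>-.5)&(Y<-.3)
for b in blobs(P,cs): print('cast',b)
hi=(Z>.085)&(Z<.12)&(X>.3)&(X<.6)&(Y<0)&(Y>-.25)
for b in blobs(P,hi,5): print('hi',b)
for n,u,v,z in (('wheel',345+283/5,215+192/5,.101),('nut',345+290/5,215+345/5,.102),('ptr',345+196/5,215+168/5,.066),('rider',345+276/5,215+95/5,.066),('stud',345+292/5,215+346/5,.102)): print(n,onz('top',u-.4,v-.4,z).round(4))
# things in the hot area above pot etc
for x in np.arange(.4,.9,.05): print(x.round(2),[round(float(np.max(Z[(abs(X-x)<.025)&(abs(Y-y)<.025)&(d>0)],initial=0)),2) for y in np.arange(.5,-.51,-.1)])
E
```

```text
table -0.0002124302140971202 0.0035205630958646456
pot [0.46934572 0.06870344] 0.10567803144113766 589
floor 0.021169277724800244
chunk (np.int32(86), array([303., 262.]), array([472.4, 125.9]), array([24.8, 30.5]), 89.4, np.float64(0.0469), np.float64(0.0377))
chunk (np.int32(72), array([330., 264.]), array([468.4,  53.3]), array([21.9, 25.3]), 76.2, np.float64(0.0468), np.float64(0.0362))
chunk (np.int32(82), array([317., 266.]), array([464.1,  90. ]), array([25.3, 24.7]), 0.1, np.float64(0.0437), np.float64(0.0353))
chunk (np.int32(85), array([343., 267.]), array([461.3,  17.2]), array([29.4, 23.4]), 26.3, np.float64(0.0457), np.float64(0.0381))
console (np.int32(2354), array([399., 263.]), array([ 471.2, -132.4]), array([194.2, 164.5]), 3.2, np.float64(0.061), np.float64(0.0571))
pan (np.int32(221), array([221., 300.]), array([372.8, 338.5]), array([116.5,  72.1]), 83.2, np.float64(0.0577), np.float64(0.0498))
cast (np.int32(285), array([486., 275.]), array([ 439.1, -379.9]), array([60.5, 53.6]), 78.9, np.float64(0.0448), np.float64(0.0245))
hi (np.int32(412), array([400., 253.])
[... 365 characters left out ...]
363  0.102 ]
0.4 [0.03, 0.06, 0.06, 0.02, 0.06, 0.07, 0.1, 0.07, 0.01, 0.03, 0.03]
0.45 [0.03, 0.01, 0.01, 0.07, 0.05, 0.07, 0.11, 0.07, 0.01, 0.04, 0.01]
0.5 [0.01, 0.01, 0.01, 0.07, 0.04, 0.07, 0.11, 0.07, 0.01, 0.01, 0.01]
0.55 [0.01, 0.01, 0.01, 0.02, 0.07, 0.07, 0.07, 0.07, 0.01, 0.01, 0.01]
0.6 [0.73, 0.73, 0.73, 0.01, 0.67, 0.99, 0.67, 0.67, 0.67, 0.67, 0.5]
0.65 [0.86, 0.87, 0.73, 0.01, 1.03, 1.06, 1.04, 0.83, 0.83, 0.78, 0.52]
0.7 [0.86, 0.89, 0.73, 0.13, 1.04, 1.06, 1.04, 0.83, 0.83, 0.01, 0.13]
0.75 [0.86, 0.87, 0.73, 0.7, 0.88, 0.0, 0.0, 0.83, 0.84, 0.0, 0.0]
0.8 [0.8, 0.8, 0.8, 0.8, 0.8, 0.0, 0.0, 0.83, 0.84, 0.8, 0.0]
0.85 [0.0, 0.0, 0.0, 0.0, 0.0, 0.0, 0.0, 0.0, 0.0, 0.0, 0.0]
```

>>> play_rows(
  commands=".46 -.93 0 0 0 -.48;.46 -.93 0 0 0 -.48;.46 -.93 0 0 0 -.48;.46 -.93 0 0 0 -.48;.46 -.93 0 0 0 -.48;.46 -.93 0 0 0 -.48;.46 -.93 0 0 0 -.48;.46 -.93 0 0 0 -.48;.46 -.93 0 0 0 -.48;.46 -.93 0 0 0 -.48;.46 -.93 0 0 0 -.48;.46 -.93 0 0 0 -.48;.46 -.93 0 0 0 -.48;.46 -.93 0 0 0 -.48;.46 -.93 -.5 0 0 -.48;.46 -.93 -.7 0 0 -.48;0 0 -.9 0 0 0;0 0 0 0 0 0",
  grip=56,
)

```text
time_s: 1.9
tcp_pos: [0.4696, 0.1237, 0.156]
ee_rot: [[0.002, -1.0, -0.008], [-1.0, -0.002, -0.004], [0.004, 0.008, -1.0]]
wrist_force: [-0.9, 0.7, -0.1]
gripper_width: 0.647
gripper_force: 0.0
```

>>> play_rows(
  commands=".08 .08 -1 0 0 0;0 0 -1 0 0 0;0 0 -1 0 0 0;0 0 -.8 0 0 0;0 0 -.5 0 0 0;0 0 -.13 0 0 0;0 0 0 0 0 0",
)

```text
time_s: 2.6
tcp_pos: [0.4748, 0.1289, 0.0271]
ee_rot: [[0.006, -1.0, 0.0], [-1.0, -0.006, -0.0], [0.0, -0.0, -1.0]]
wrist_force: [0.2, -0.4, 0.9]
gripper_width: 0.644
gripper_force: 0.0
```

>>> play_rows(
  commands="0 0 0 0 0 0;0 0 0 0 0 0;0 0 0 0 0 0;0 0 0 0 0 0;0 0 0 0 0 0",
  grip=10,
)

```text
time_s: 3.1
tcp_pos: [0.4748, 0.1284, 0.0273]
ee_rot: [[0.005, -1.0, 0.001], [-1.0, -0.005, 0.0], [-0.0, -0.001, -1.0]]
wrist_force: [-0.8, 0.0, 3.0]
gripper_width: 0.372
gripper_force: 29.3
```

```bash
cat >> m.py <<'E'
def pan():
    im,d=shot('top');P=xyz('top',d);X,Y,Z=P[...,0],P[...,1],P[...,2]
    return blobs(P,(Z>.03)&(Z<.07)&(X<.6)&(X>.25)&(Y>.2)&(Y<.55),40)
E
python3 -c "
from m import *
print(pan())"
```

```text
[(np.int32(91), array([206., 295.]), array([383.9, 384.8]), array([38.5, 78.2]), 60.5, np.float64(0.0627), np.float64(0.049))]
```

>>> play_rows(
  commands="0 0 1 0 0 0;0 0 1 0 0 0;0 0 1 0 0 0;0 0 1 0 0 0;-.3 .69 0 0 0 .89;-.3 .69 0 0 0 .89;-.3 .69 0 0 0 .89;-.3 .69 0 0 0 .89;-.3 .69 0 0 0 .89;-.3 .69 0 0 0 .89;-.3 .69 0 0 0 .89;-.3 .69 0 0 0 .89;-.3 .69 0 0 0 .89;-.3 .69 0 0 0 .89;-.3 .69 0 0 0 .89;0 0 0 0 0 0;0 0 0 0 0 0",
)

```text
time_s: 4.85
tcp_pos: [0.3751, 0.3557, 0.1462]
ee_rot: [[0.995, -0.098, -0.001], [-0.098, -0.995, -0.001], [-0.001, 0.001, -1.0]]
wrist_force: [0.1, -0.5, -1.3]
gripper_width: 0.384
gripper_force: 2.9
```

```bash
python3 - <<'E'
from m import *
im0,_=load('top')
im,_=shot('top'); s,_=shot('scene')
print({k:v for k,v in r.sense().items() if k in('gripper_width','gripper_force')})
a=cv2.resize(im0[250:340,170:300],None,fx=3,fy=3); b=cv2.resize(im[220:340,170:360],None,fx=3,fy=3,interpolation=3); c=cv2.resize(s[190:290,200:390],None,fx=3,fy=3,interpolation=3)
o=np.zeros((660,970,3),np.uint8); o[:270,580:970]=a; o[:360,:570]=b;o[360:660,:570]=c
cv2.imwrite('pics/a1.png',cv2.resize(o,(800,544)))
E
```

```text
{'gripper_force': 2.9099298315122724, 'gripper_width': 0.39022443850411315}
```

View pics/a1.png

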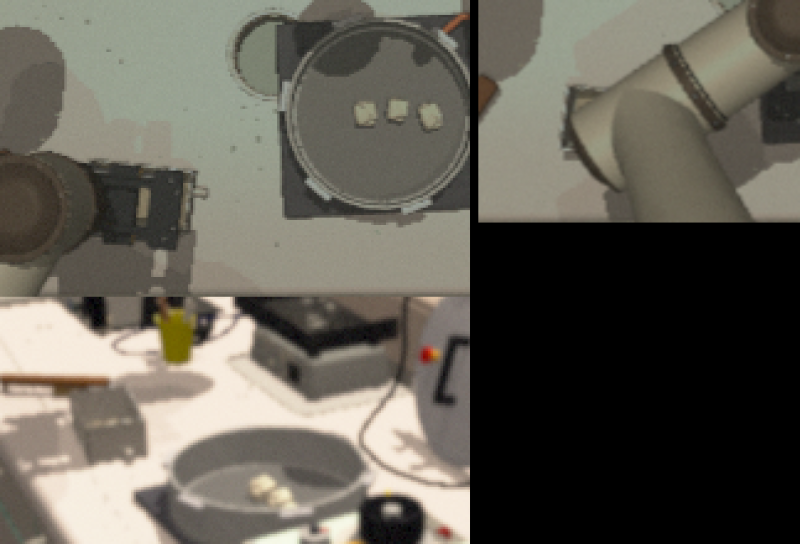

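>>> play_rows(
  commands="0 0 -1 0 0 0;0 0 -1 0 0 0;0 0 -1 0 0 0;0 0 -.5 0 0 0;0 0 0 0 0 0;0 0 0 0 0 0",
)

```text
time_s: 5.55
tcp_pos: [0.376, 0.3557, 0.042]
ee_rot: [[0.995, -0.098, 0.0], [-0.098, -0.995, 0.0], [0.0, -0.0, -1.0]]
wrist_force: [-0.2, 1.0, -0.1]
gripper_width: 0.373
gripper_force: 29.3
```

>>> play_rows(
  commands="0 0 0 0 0 0;0 0 0 0 0 0;0 0 0 0 0 0;0 0 1 0 0 0;0 0 1 0 0 0;0 0 1 0 0 0;0 0 1 0 0 0",
  grip=50,
)

```text
time_s: 6.25
tcp_pos: [0.3754, 0.3559, 0.1634]
ee_rot: [[0.995, -0.097, 0.0], [-0.097, -0.995, 0.001], [0.0, -0.001, -1.0]]
wrist_force: [1.0, 0.3, -1.0]
gripper_width: 0.576
gripper_force: 0.0
```

>>> play_rows(
  commands=".27 -.81 0 0 0 -.89;.27 -.81 0 0 0 -.89;.27 -.81 0 0 0 -.89;.27 -.81 0 0 0 -.89;.27 -.81 0 0 0 -.89;.27 -.81 0 0 0 -.89;.27 -.81 0 0 0 -.89;.27 -.81 0 0 0 -.89;.27 -.81 0 0 0 -.89;.27 -.81 0 0 0 -.89;.27 -.81 0 0 0 -.89;0 0 -1 0 0 0;0 0 -1 0 0 0;0 0 -1 0 0 0;0 0 -.8 0 0 0;0 0 -.5 0 0 0;0 0 -.3 0 0 0;0 0 0 0 0 0",
)

```text
time_s: 8.05
tcp_pos: [0.4642, 0.0884, 0.0231]
ee_rot: [[0.005, -1.0, -0.001], [-1.0, -0.005, -0.001], [0.001, 0.001, -1.0]]
wrist_force: [-0.2, 0.1, 0.7]
gripper_width: 0.578
gripper_force: 0.0
```

>>> play_rows(
  commands="0 0 0 0 0 0;0 0 0 0 0 0;0 0 0 0 0 0;0 0 0 0 0 0;0 0 0 0 0 0",
  grip=10,
)

```text
time_s: 8.55
tcp_pos: [0.465, 0.0889, 0.0243]
ee_rot: [[0.005, -1.0, 0.001], [-1.0, -0.005, 0.001], [-0.001, -0.001, -1.0]]
wrist_force: [-1.3, -0.1, 3.8]
gripper_width: 0.301
gripper_force: 30.0
```

```bash
python3 -c "
from m import *
im,d=shot('top');P=xyz('top',d);X,Y,Z=P[...,0],P[...,1],P[...,2]
cv2.imwrite('pics/a2.png',cv2.resize(im[235:330,180:380],None,fx=4,fy=4,interpolation=3))
w=(Z>.035)&(Z<.07)&(X<.45)&(X>.3)&(Y>.25)&(Y<.45)
print(blobs(P,w))"
```

```text
[(np.int32(107), array([210., 296.]), array([375. , 356.6]), array([79.8, 71.9]), 82.8, np.float64(0.0579), np.float64(0.0502))]
```

View pics/a2.png

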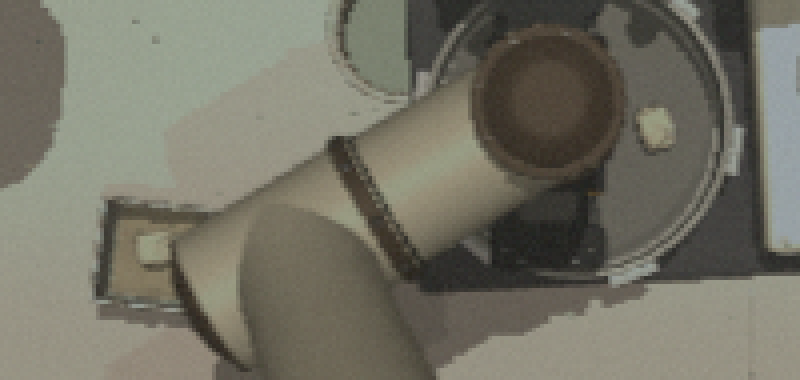

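>>> play_rows(
  commands="0 0 1 0 0 0;0 0 1 0 0 0;0 0 1 0 0 0;0 0 1 0 0 0;-.285 .7 0 0 0 .89;-.285 .7 0 0 0 .89;-.285 .7 0 0 0 .89;-.285 .7 0 0 0 .89;-.285 .7 0 0 0 .89;-.285 .7 0 0 0 .89;-.285 .7 0 0 0 .89;-.285 .7 0 0 0 .89;-.285 .7 0 0 0 .89;-.285 .7 0 0 0 .89;-.285 .7 0 0 0 .89;0 0 -1 0 0 0;0 0 -1 0 0 0;0 0 -1 0 0 0;0 0 -.4 0 0 0;0 0 0 0 0 0",
)

```text
time_s: 10.6
tcp_pos: [0.3695, 0.3181, 0.0395]
ee_rot: [[0.995, -0.098, -0.003], [-0.098, -0.995, -0.005], [-0.003, 0.005, -1.0]]
wrist_force: [0.1, -0.1, -0.3]
gripper_width: 0.304
gripper_force: 30.0
```

>>> play_rows(
  commands="0 0 0 0 0 0;0 0 0 0 0 0;0 0 0 0 0 0;0 0 1 0 0 0;0 0 1 0 0 0;0 0 1 0 0 0;0 0 1 0 0 0",
  grip=40,
)

```text
time_s: 11.3
tcp_pos: [0.3705, 0.3196, 0.1638]
ee_rot: [[0.995, -0.097, 0.001], [-0.097, -0.995, 0.002], [0.001, -0.002, -1.0]]
wrist_force: [0.5, 0.5, -0.3]
gripper_width: 0.463
gripper_force: 0.0
```

>>> play_rows(
  commands=".3 -.81 0 0 0 -.89;.3 -.81 0 0 0 -.89;.3 -.81 0 0 0 -.89;.3 -.81 0 0 0 -.89;.3 -.81 0 0 0 -.89;.3 -.81 0 0 0 -.89;.3 -.81 0 0 0 -.89;.3 -.81 0 0 0 -.89;.3 -.81 0 0 0 -.89;.3 -.81 0 0 0 -.89;.3 -.81 0 0 0 -.89;0 0 -1 0 0 0;0 0 -1 0 0 0;0 0 -1 0 0 0;0 0 -.8 0 0 0;0 0 -.5 0 0 0;0 0 -.3 0 0 0;0 0 0 0 0 0",
  grip=50,
)

```text
time_s: 13.1
tcp_pos: [0.4692, 0.0522, 0.0232]
ee_rot: [[0.005, -1.0, -0.001], [-1.0, -0.005, -0.0], [0.0, 0.001, -1.0]]
wrist_force: [-0.1, -0.0, 0.7]
gripper_width: 0.573
gripper_force: 0.0
```

>>> play_rows(
  commands="0 0 0 0 0 0;0 0 0 0 0 0;0 0 0 0 0 0;0 0 0 0 0 0;0 0 0 0 0 0",
  grip=10,
)

```text
time_s: 13.6
tcp_pos: [0.47, 0.0525, 0.0244]
ee_rot: [[0.005, -1.0, 0.001], [-1.0, -0.005, 0.0], [-0.0, -0.001, -1.0]]
wrist_force: [-1.4, 0.1, 4.0]
gripper_width: 0.325
gripper_force: 28.3
```

```bash
python3 -c "
from m import *
im,d=shot('top');P=xyz('top',d);X,Y,Z=P[...,0],P[...,1],P[...,2]
cv2.imwrite('pics/a3.png',cv2.resize(im[235:330,180:380],None,fx=4,fy=4,interpolation=3))
w=(Z>.035)&(Z<.07)&(X<.45)&(X>.3)&(Y>.25)&(Y<.45)
print(blobs(P,w))
# corner of pan left end pixel
"
```

```text
[(np.int32(158), array([216., 300.]), array([372.8, 338.7]), array([116.6,  72.1]), 83.0, np.float64(0.061), np.float64(0.0503))]
```

>>> play_rows(
  commands="0 0 1 0 0 0;0 0 1 0 0 0;0 0 1 0 0 0;0 0 1 0 0 0;-.29 .91 0 0 0 .89;-.29 .91 0 0 0 .89;-.29 .91 0 0 0 .89;-.29 .91 0 0 0 .89;-.29 .91 0 0 0 .89;-.29 .91 0 0 0 .89;-.29 .91 0 0 0 .89;-.29 .91 0 0 0 .89;-.29 .91 0 0 0 .89;-.29 .91 0 0 0 .89;-.29 .91 0 0 0 .89;0 0 -1 0 0 0;0 0 -1 0 0 0;0 0 -.9 0 0 0;0 0 -.3 0 0 0;0 0 0 0 0 0",
)

```text
time_s: 15.65
tcp_pos: [0.3733, 0.3518, 0.0464]
ee_rot: [[0.995, -0.097, -0.002], [-0.097, -0.995, -0.003], [-0.001, 0.003, -1.0]]
wrist_force: [0.1, -0.3, 0.6]
gripper_width: 0.321
gripper_force: 28.3
```

>>> play_rows(
  commands="0 0 0 0 0 0;0 0 0 0 0 0;0 0 0 0 0 0;0 0 1 0 0 0;0 0 1 0 0 0;0 0 1 0 0 0;0 0 1 0 0 0",
  grip=40,
)

```text
time_s: 16.35
tcp_pos: [0.3739, 0.3526, 0.1698]
ee_rot: [[0.995, -0.097, 0.001], [-0.097, -0.995, 0.002], [0.001, -0.002, -1.0]]
wrist_force: [0.4, 0.6, 0.1]
gripper_width: 0.463
gripper_force: 0.0
```

>>> play_rows(
  commands=".245 -.93 0 0 0 -.67;.245 -.93 0 0 0 -.67;.245 -.93 0 0 0 -.67;.245 -.93 0 0 0 -.67;.245 -.93 0 0 0 -.67;.245 -.93 0 0 0 -.67;.245 -.93 0 0 0 -.67;.245 -.93 0 0 0 -.67;.245 -.93 0 0 0 -.67;.245 -.93 0 0 0 -.67;.245 -.93 0 0 0 -.67;.245 -.93 0 0 0 -.67;0 0 -1 0 0 0;0 0 -1 0 0 0;0 0 -1 0 0 0;0 0 -.9 0 0 0;0 0 -.6 0 0 0;0 0 -.3 0 0 0;0 0 0 0 0 0",
  grip=52,
)

```text
time_s: 18.25
tcp_pos: [0.4617, 0.0177, 0.0233]
ee_rot: [[0.264, -0.964, -0.001], [-0.964, -0.264, -0.001], [0.0, 0.001, -1.0]]
wrist_force: [0.0, -0.4, -0.2]
gripper_width: 0.598
gripper_force: 0.0
```

>>> play_rows(
  commands="0 0 0 0 0 0;0 0 0 0 0 0;0 0 0 0 0 0;0 0 0 0 0 0;0 0 0 0 0 0",
  grip=10,
)

```text
time_s: 18.75
tcp_pos: [0.4625, 0.018, 0.0244]
ee_rot: [[0.265, -0.964, 0.001], [-0.964, -0.265, 0.0], [-0.0, -0.001, -1.0]]
wrist_force: [-0.8, 0.5, 5.1]
gripper_width: 0.344
gripper_force: 30.0
```

```bash
python3 -c "
from m import *
im,d=shot('top');P=xyz('top',d);X,Y,Z=P[...,0],P[...,1],P[...,2]
cv2.imwrite('pics/a4.png',cv2.resize(im[235:330,180:380],None,fx=4,fy=4,interpolation=3))
w=(Z>.035)&(Z<.07)&(X<.45)&(X>.3)&(Y>.25)&(Y<.45)
print(blobs(P,w))
"
```

```text
[(np.int32(203), array([222., 300.]), array([372.7, 338.6]), array([116.8,  72. ]), 83.3, np.float64(0.0601), np.float64(0.0505)), (np.int32(72), array([218., 298.]), array([376.1, 356.5]), array([21.6, 24.9]), 0.5, np.float64(0.0547), np.float64(0.045))]
```

View pics/a4.png

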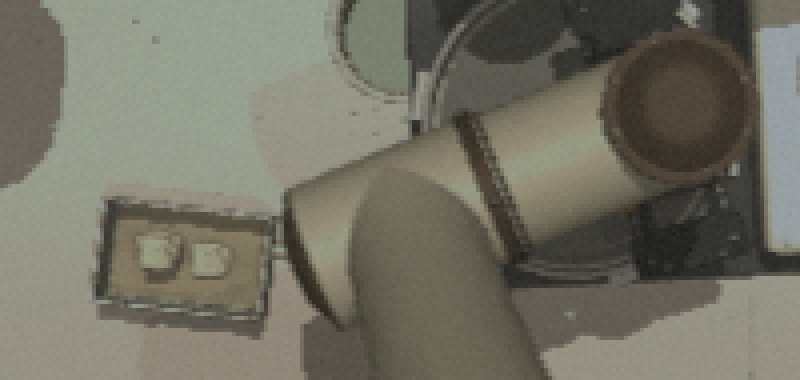

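>>> play_rows(
  commands="0 0 1 0 0 0;0 0 1 0 0 0;0 0 1 0 0 0;0 0 1 0 0 0;-.28 .915 0 0 0 .73;-.28 .915 0 0 0 .73;-.28 .915 0 0 0 .73;-.28 .915 0 0 0 .73;-.28 .915 0 0 0 .73;-.28 .915 0 0 0 .73;-.28 .915 0 0 0 .73;-.28 .915 0 0 0 .73;-.28 .915 0 0 0 .73;-.28 .915 0 0 0 .73;-.28 .915 0 0 0 .73;0 0 -1 0 0 0;0 0 -1 0 0 0;0 0 -.9 0 0 0;0 0 -.3 0 0 0;0 0 0 0 0 0",
)

```text
time_s: 20.8
tcp_pos: [0.3691, 0.3189, 0.0466]
ee_rot: [[0.995, -0.099, -0.002], [-0.099, -0.995, -0.003], [-0.001, 0.003, -1.0]]
wrist_force: [-0.5, -0.1, -0.1]
gripper_width: 0.339
gripper_force: 30.1
```

>>> play_rows(
  commands="0 0 0 0 0 0;0 0 0 0 0 0;0 0 0 0 0 0;0 0 1 0 0 0;0 0 1 0 0 0;0 0 1 0 0 0;0 0 1 0 0 0",
  grip=41,
)

```text
time_s: 21.5
tcp_pos: [0.3697, 0.3198, 0.1698]
ee_rot: [[0.995, -0.099, 0.001], [-0.099, -0.995, 0.001], [0.001, -0.002, -1.0]]
wrist_force: [0.2, 1.4, -0.6]
gripper_width: 0.475
gripper_force: 0.0
```

```bash
python3 - <<'E'
from m import *
im,d=shot('top');P=xyz('top',d);X,Y,Z=P[...,0],P[...,1],P[...,2]
s,_=shot('scene')
a=cv2.resize(im[250:300,460:510],(400,400),interpolation=3); b=cv2.resize(s[340:410,360:430],(400,400),interpolation=3)
cv2.imwrite('pics/a5.png',np.hstack([a,b]))
for t in (.008,.015,.022,.032):
  print(t,blobs(P,(Z>t)&(Z<.07)&(X<.55)&(X>.3)&(Y>-.55)&(Y<-.3)))
g=a.astype(int);print(im[270:282,480:490].mean((0,1)))
E
```

```text
0.008 [(np.int32(383), array([486., 275.]), array([ 440.4, -380.4]), array([62.3, 56.7]), 77.5, np.float64(0.0425), np.float64(0.02)), (np.int32(393), array([540., 292.]), array([ 390.2, -535.9]), array([65.9, 57.3]), 24.8, np.float64(0.0306), np.float64(0.0217))]
0.015 [(np.int32(291), array([486., 275.]), array([ 436.9, -380.7]), array([61.2, 51.4]), 74.5, np.float64(0.0425), np.float64(0.0235)), (np.int32(354), array([541., 292.]), array([ 389.1, -535.3]), array([64.8, 55.6]), 24.2, np.float64(0.0306), np.float64(0.0222))]
0.022 [(np.int32(155), array([488., 274.]), array([ 439.7, -379.6]), array([55. , 41.1]), 79.4, np.float64(0.0425), np.float64(0.0298)), (np.int32(188), array([541., 292.]), array([ 388.5, -533.2]), array([64.1, 51.3]), 24.2, np.float64(0.0306), np.float64(0.0242))]
0.032 [(np.int32(19), array([495., 272.]), array([ 444.2, -399.1]), array([13.8, 13.5]), 88.7, np.float64(0.0383), np.float64(0.0355))]
[54.59166667 71.175      78.25      ]
```

View pics/a5.png

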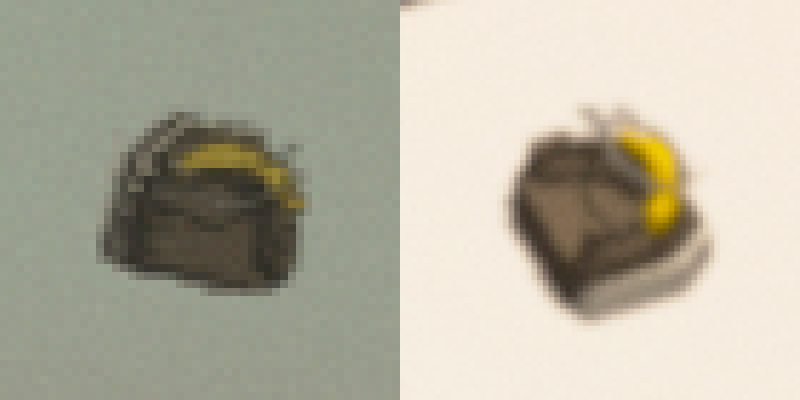

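>>> play_rows(
  commands=".1 -1 .2 0 0 -.5;.1 -1 .2 0 0 -.5;.1 -1 0 0 0 -.5;.1 -1 0 0 0 -.5;.1 -1 0 0 0 -.5;.1 -1 0 0 0 -.5;.1 -1 0 0 0 -.5;.1 -1 0 0 0 -.5;.1 -1 0 0 0 -.5;.1 -1 0 0 0 -.5;.1 -1 0 0 0 -.5;.1 -1 0 0 0 -.5;.1 -1 0 0 0 -.5;.1 -1 0 0 0 -.5",
  grip=80,
)

```text
time_s: 23.0
tcp_pos: [0.4114, -0.1015, 0.1798]
ee_rot: [[0.407, -0.914, 0.001], [-0.914, -0.407, 0.0], [0.0, -0.001, -1.0]]
wrist_force: [-0.6, -0.4, -0.7]
gripper_width: 0.922
gripper_force: 0.0
```

```bash
python3 - <<'E'
from m import *
im,d=shot('top');P=xyz('top',d);X,Y,Z=P[...,0],P[...,1],P[...,2]
for t in (.008,.015):
  print(t,blobs(P,(Z>t)&(Z<.07)&(X<.55)&(X>.3)&(Y>-.45)&(Y<-.3)))
w=(Z>.015)&(Z<.07)&(X<.45)&(X>.3)&(Y>.22)&(Y<.45)
print(blobs(P,w))
cv2.imwrite('pics/a6.png',cv2.resize(im[235:330,180:380],None,fx=4,fy=4,interpolation=3))
E
```

```text
0.008 [(np.int32(388), array([486., 275.]), array([ 438.7, -380.6]), array([61.2, 55.4]), 78.0, np.float64(0.0452), np.float64(0.0196))]
0.015 [(np.int32(282), array([486., 275.]), array([ 438.1, -381.2]), array([60.5, 52.1]), 75.7, np.float64(0.0452), np.float64(0.0243))]
[(np.int32(285), array([223., 300.]), array([372. , 332.9]), array([128.3,  72.3]), 83.3, np.float64(0.0599), np.float64(0.0481)), (np.int32(196), array([224., 299.]), array([374.1, 342.7]), array([65.9, 27.7]), 83.0, np.float64(0.0544), np.float64(0.0416))]
```

View pics/a6.png

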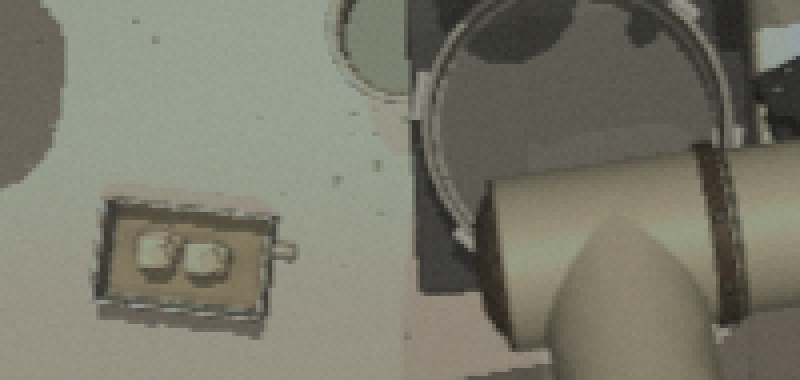

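>>> play_rows(
  commands=".09 -.93 0 0 0 -.4;.09 -.93 0 0 0 -.4;.09 -.93 0 0 0 -.4;.09 -.93 0 0 0 -.4;.09 -.93 0 0 0 -.4;.09 -.93 0 0 0 -.4;.09 -.93 0 0 0 -.4;.09 -.93 0 0 0 -.4;.09 -.93 0 0 0 -.4;.09 -.93 0 0 0 -.4;0 0 -1 0 0 0;0 0 -1 0 0 0;0 0 -1 0 0 0;0 0 0 0 0 0",
)

```text
time_s: 24.45
tcp_pos: [0.4355, -0.3775, 0.0854]
ee_rot: [[-0.178, -0.984, -0.008], [-0.984, 0.178, 0.005], [-0.004, 0.009, -1.0]]
wrist_force: [-0.3, -0.1, 0.2]
gripper_width: 0.921
gripper_force: 0.0
```

```bash
python3 - <<'E'
from m import *
s,_=shot('scene')
cv2.imwrite('pics/a7.png',cv2.resize(s[290:420,320:480],(800,600)[::1],interpolation=3))
E
```

View pics/a7.png

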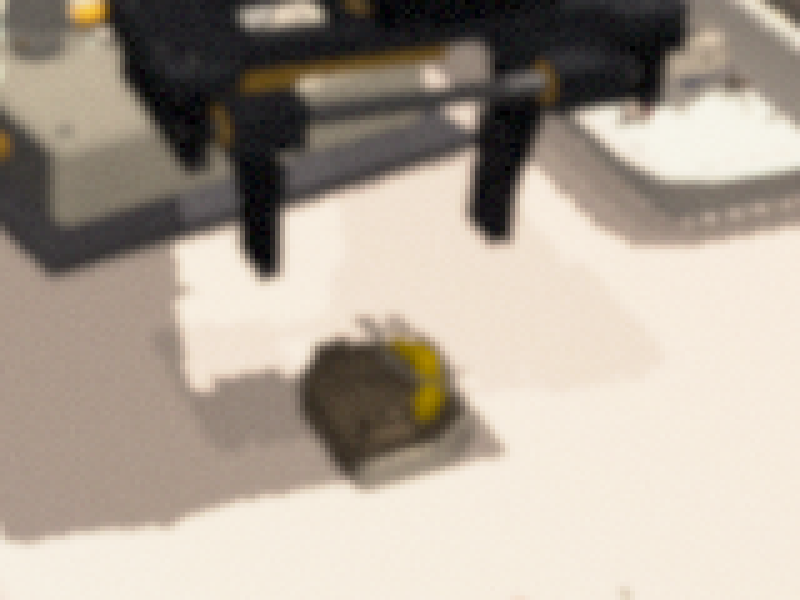

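>>> play_rows(
  commands="0 0 -.8 0 0 0;0 0 -.8 0 0 0;0 0 -.5 0 0 0;0 0 -.3 0 0 0;0 0 -.12 0 0 0;0 0 0 0 0 0",
)

```text
time_s: 25.1
tcp_pos: [0.4393, -0.3795, 0.0149]
ee_rot: [[-0.177, -0.984, 0.001], [-0.984, 0.177, -0.001], [0.001, -0.001, -1.0]]
wrist_force: [-0.2, 0.2, 0.4]
gripper_width: 0.916
gripper_force: 0.0
```

>>> play_rows(
  commands="0 0 0 0 0 0;0 0 0 0 0 0;0 0 0 0 0 0;0 0 0 0 0 0;0 0 0 0 0 0",
  grip=30,
)

```text
time_s: 25.6
tcp_pos: [0.4396, -0.3797, 0.0148]
ee_rot: [[-0.177, -0.984, 0.002], [-0.984, 0.177, -0.001], [0.001, -0.002, -1.0]]
wrist_force: [0.6, 0.2, 2.1]
gripper_width: 0.627
gripper_force: 30.0
```

>>> play_rows(
  commands="0 0 0 0 0 0;0 0 0 0 0 0;0 0 -.15 0 0 0;0 0 -.12 0 0 0;0 0 0 0 0 0",
  grip=66,
)

```text
time_s: 26.1
tcp_pos: [0.4378, -0.3788, 0.0049]
ee_rot: [[-0.177, -0.984, -0.002], [-0.984, 0.177, 0.001], [-0.001, 0.002, -1.0]]
wrist_force: [0.4, -0.3, -0.1]
gripper_width: 0.752
gripper_force: 0.0
```

>>> play_rows(
  commands="0 0 0 0 0 0;0 0 0 0 0 0;0 0 0 0 0 0;0 0 0 0 0 0;0 0 0 0 0 0",
  grip=30,
)

```text
time_s: 26.6
tcp_pos: [0.4387, -0.3792, 0.006]
ee_rot: [[-0.177, -0.984, 0.0], [-0.984, 0.177, -0.0], [0.0, -0.0, -1.0]]
wrist_force: [-0.0, -0.1, 0.3]
gripper_width: 0.631
gripper_force: 30.0
```

>>> play_rows(
  commands="0 0 .6 0 0 0;0 0 1 0 0 0;0 0 1 0 0 0;0 0 1 0 0 0;.06 .5 1 0 0 0;.06 .9 1 0 0 0;.06 .95 0 0 0 0;.06 .95 0 0 0 0;.06 .95 0 0 0 0;.06 .95 0 0 0 0;.06 .95 0 0 0 0;.06 .95 0 0 0 0;.06 .95 0 0 0 0;.06 .95 0 0 0 0;.06 .95 0 0 0 0;.06 .95 0 0 0 0;.06 .95 0 0 0 0;.06 .95 0 0 0 0;.06 .95 0 0 0 0;.06 .95 0 0 0 0",
)

```text
time_s: 28.6
tcp_pos: [0.4669, 0.0629, 0.1739]
ee_rot: [[-0.177, -0.984, -0.0], [-0.984, 0.177, 0.0], [-0.0, 0.0, -1.0]]
wrist_force: [0.9, -1.5, -1.3]
gripper_width: 0.627
gripper_force: 30.0
```

>>> play_rows(
  commands="0 0 -1 0 0 0;0 0 -1 0 0 0;0 0 -1 0 0 0;0 0 -.8 0 0 0;0 0 -.5 0 0 0;0 0 -.3 0 0 0;0 0 -.15 0 0 0;0 0 -.1 0 0 0;0 0 0 0 0 0;0 0 0 0 0 0",
)

```text
time_s: 29.6
tcp_pos: [0.4679, 0.062, 0.0291]
ee_rot: [[-0.177, -0.984, 0.001], [-0.984, 0.177, 0.001], [-0.001, -0.001, -1.0]]
wrist_force: [0.2, 0.0, -0.4]
gripper_width: 0.628
gripper_force: 30.0
```

>>> play_rows(
  commands="0 0 -.1 0 0 0;0 0 -.05 0 0 0;0 0 0 0 0 0;0 0 0 0 0 0",
)

```text
time_s: 30.0
tcp_pos: [0.4674, 0.0618, 0.024]
ee_rot: [[-0.177, -0.984, -0.0], [-0.984, 0.177, -0.0], [0.0, 0.0, -1.0]]
wrist_force: [-0.2, 0.9, -1.3]
gripper_width: 0.629
gripper_force: 30.0
```

>>> play_rows(
  commands="0 0 0 0 0 0;0 0 0 0 0 0;0 0 0 0 0 0;0 0 .5 0 0 0;0 0 1 0 0 0;0 0 1 0 0 0;0 0 1 0 0 0;0 0 1 0 0 0;0 0 1 0 0 0;0 0 0 0 0 0",
  grip=72,
)

```text
time_s: 31.0
tcp_pos: [0.47, 0.0626, 0.1934]
ee_rot: [[-0.176, -0.984, 0.009], [-0.984, 0.176, 0.003], [-0.005, -0.009, -1.0]]
wrist_force: [0.1, 0.8, -0.3]
gripper_width: 0.826
gripper_force: 0.0
```

```bash
python3 - <<'E'
from m import *
acc=np.mean([shot('top')[0].astype(float) for _ in range(8)],0)
acs=np.mean([shot('scene')[0].astype(float) for _ in range(4)],0)
np.savez('/tmp/reg',t=acc,s=acs)
a=cv2.resize(acc[225:300,365:440].clip(0,255).astype(np.uint8),(600,600),interpolation=3)
cv2.imwrite('pics/r0.png',a)
hsv=cv2.cvtColor(acc.astype(np.uint8),cv2.COLOR_BGR2HSV).astype(int)
B,G,R=acc[...,0],acc[...,1],acc[...,2]
sub=np.zeros((480,640),bool);sub[228:300,365:440]=1
red=np.clip((R-np.maximum(G,B))-20,0,None)*sub
yel=np.clip(np.minimum(R,G)-B-25,0,None)*sub
v,u=np.mgrid[:480,:640]
for n,w,m in (('red',red,v<245),('yel',yel,(v<265)&(u<400)),('claw',yel,v>262)):
    w=w*m; s=w.sum(); cu,cv_=(w*u).sum()/s,(w*v).sum()/s; print(n,round(s),round(cu,2),round(cv_,2),onz('top',cu,cv_,.064).round(4), onz('top',cu,cv_,.066).round(4))
    ys,xs=np.where(w>.25*w.max()); print(xs.min(),xs.max(),ys.min(),ys.max())
E
```

```text
red 439 399.78 233.29 [ 0.5498 -0.1356  0.064 ] [ 0.5496 -0.1353  0.066 ]
398 401 232 236
yel 803 387.3 248.58 [ 0.5083 -0.1012  0.064 ] [ 0.5082 -0.101   0.066 ]
384 393 247 250
claw 2115 401.85 273.78 [ 0.4403 -0.1395  0.064 ] [ 0.4403 -0.1392  0.066 ]
398 415 266 299
```

View pics/r0.png

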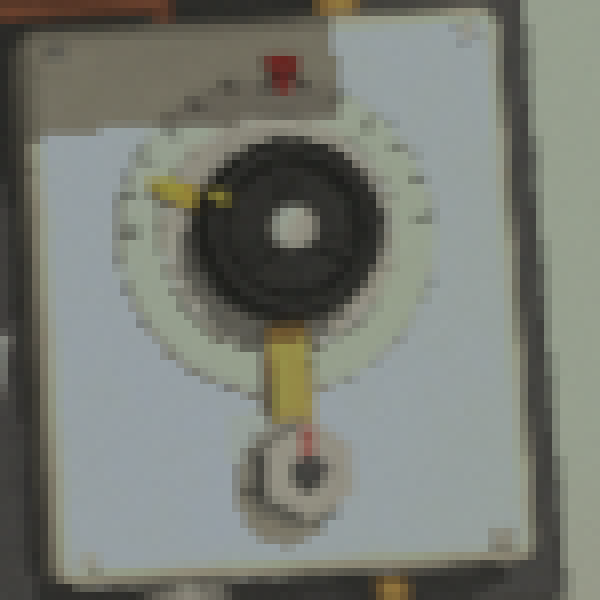

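```bash
python3 - <<'E'
from m import *
f=lambda x,y,z: onz('top',365+(x+.5)/8-.5,225+(y+.5)/8-.5,z)
def ang(a,b,z,off):
    d=f(*b,z)-f(*a,z); return round(np.degrees(np.arctan2(d[1],d[0]))-off,2)
print('top',ang((490,12),(25,30),.057,90),'bot',ang((533,555),(62,583),.057,90),'left',ang((58,580),(35,140),.057,0),'right',ang((533,555),(500,20),.057,0),'ticks',ang((425,215),(125,232),.061,90),'claw-l',ang((270,420),(268,330),.071,0))
print('wheel',f(293,225,.101).round(4),'dial',f(276,233,.061).round(4),'stud',f(310,470,.102).round(4),'rider',f(283,75,.064).round(4))
w=f(276,233,.061)
# robust plate/console edges via depth-free colour: plate dark minAreaRect
im=np.load('/tmp/reg.npz')['t'].astype(np.uint8)
K=cams.camera_info('top');R=np.array(K['R']);print(R.round(4).tolist())
for n,p in (('ptr tip',(150,184)),('ptr in',(200,200)),('rider c',(283,75))):
    q=f(*p,.063)-w; print(n,np.degrees(np.arctan2(q[1],q[0])).round(1),np.hypot(q[0],q[1]).round(4))
E
```

```text
top 2.18 bot 3.27 left 2.41 right 2.37 ticks 3.18 claw-l 0.41
wheel [ 0.4949 -0.133   0.101 ] dial [ 0.4946 -0.1333  0.061 ] stud [ 0.4145 -0.1371  0.102 ] rider [ 0.548 -0.136  0.064]
[[-0.0016, -1.0, 0.0079], [-0.9954, 0.0009, -0.0962], [0.0961, -0.008, -0.9953]]
ptr tip 68.9 0.0458
ptr in 66.8 0.0281
rider c -3.1 0.0535
```

```bash
python3 -c "
from m import *
s=r.sense();print(s['joints'].round(1),s['tcp_pos'],s['moment'])"
```

```text
[ 27.3   8.8 -23.3  -0.  -58.  -37.5] [0.46732601 0.06175234 0.18858342] [ 0.10445603 -0.0542611   0.06859204]
```

>>> play_rows(
  commands="-.175 -.66 0 0 0 -.897;-.175 -.66 0 0 0 -.897;-.175 -.66 0 0 0 -.897;-.175 -.66 0 0 0 -.897;-.175 -.66 0 0 0 -.897;-.175 -.66 0 0 0 -.897;-.175 -.66 0 0 0 -.897;-.175 -.66 0 0 0 -.897;-.175 -.66 0 0 0 -.897;-.175 -.66 0 0 0 -.897;0 0 -.7 0 0 0;0 0 -.7 0 0 0;0 0 -.3 0 0 0;0 0 0 0 0 0;0 0 0 0 0 0",
  grip=50,
)

```text
time_s: 33.1
tcp_pos: [0.4156, -0.1362, 0.1385]
ee_rot: [[-0.999, -0.048, 0.001], [-0.048, 0.999, -0.0], [-0.001, -0.0, -1.0]]
wrist_force: [0.5, -0.6, 0.6]
gripper_width: 0.579
gripper_force: 0.0
```

```bash
python3 - <<'E'
from m import *
s,_=shot('scene')
cv2.imwrite('pics/n0.png',cv2.resize(s[230:350,260:420],(800,600),interpolation=3))
q=r.sense();y=q['ee_rot'][:,1];print(q['tcp_pos'].round(4),np.degrees(np.arctan2(y[1],y[0])).round(2),q['joints'].round(1),q['moment'].round(2))
E
```

```text
[ 0.4158 -0.1361  0.1388] 92.75 [  3.3   8.7 -31.7   0.  -49.4 -90.6] [ 0.04 -0.19  0.07]
```

View pics/n0.png

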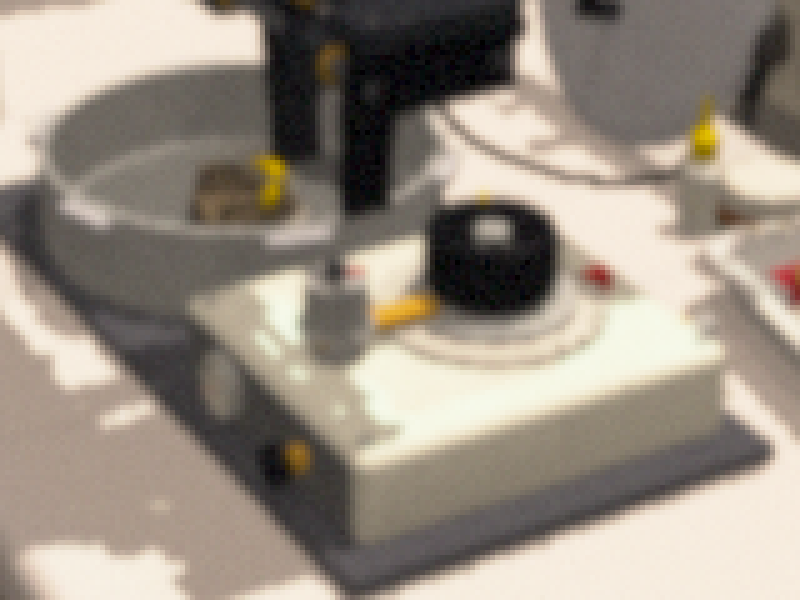

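>>> play_rows(
  commands="-.03 -.02 -.7 0 0 0;0 0 -.7 0 0 0;0 0 -.4 0 0 0;0 0 -.22 0 0 0;0 0 0 0 0 0;0 0 0 0 0 0",
)

```text
time_s: 33.75
tcp_pos: [0.4149, -0.1368, 0.0781]
ee_rot: [[-0.999, -0.048, 0.002], [-0.048, 0.999, -0.0], [-0.002, -0.0, -1.0]]
wrist_force: [-0.1, -0.1, 0.3]
gripper_width: 0.577
gripper_force: 0.0
```

>>> play_rows(
  commands="0 0 0 0 0 0;0 0 0 0 0 0;0 0 0 0 0 0;0 0 0 0 0 0;0 0 0 0 0 0",
  grip=10,
)

```text
time_s: 34.25
tcp_pos: [0.4145, -0.1394, 0.0781]
ee_rot: [[-0.999, -0.049, 0.001], [-0.049, 0.999, -0.004], [-0.001, -0.004, -1.0]]
wrist_force: [0.3, -16.7, -1.5]
gripper_width: 0.355
gripper_force: 30.0
```

>>> play_rows(
  commands="0 -.08 0 0 0 0;0 0 0 0 0 0;0 0 0 0 0 0;0 0 0 0 0 0",
)

```text
time_s: 34.65
tcp_pos: [0.4146, -0.1396, 0.078]
ee_rot: [[-0.999, -0.048, 0.001], [-0.048, 0.999, -0.001], [-0.001, -0.001, -1.0]]
wrist_force: [-0.4, -5.4, 6.7]
gripper_width: 0.352
gripper_force: 30.0
```

```bash
python3 - <<'E'
from m import *
q=r.sense();y=q['ee_rot'][:,1];print(q['tcp_pos'].round(4),np.degrees(np.arctan2(y[1],y[0])).round(2),q['wrist_force'].round(1),q['moment'].round(2),q['gripper_width']*87,q['gripper_force'])
E
```

```text
[ 0.4146 -0.1396  0.078 ] 92.76 [-0.4 -5.4  6.7] [-1.31 -0.04 -0.  ] 30.644244059111482 29.996542297303677
```

>>> play_rows(
  commands="0 0 0 0 0 .5;0 0 0 0 0 .5;0 0 0 0 0 .5;0 0 0 0 0 .5;0 0 0 0 0 0;0 0 0 0 0 0",
)

```text
time_s: 35.25
tcp_pos: [0.4147, -0.1402, 0.078]
ee_rot: [[-0.94, -0.342, 0.001], [-0.342, 0.94, -0.002], [-0.0, -0.002, -1.0]]
wrist_force: [0.3, -8.5, 3.6]
gripper_width: 0.359
gripper_force: 30.0
```

```bash
cat > q.py <<'E'
from m import *
q=r.sense();y=q['ee_rot'][:,1];print(q['tcp_pos'].round(4),np.degrees(np.arctan2(y[1],y[0])).round(2),q['wrist_force'].round(1),q['moment'].round(2),(q['gripper_width']*87).round(2),q['gripper_force'].round(1))
E
python3 q.py
```

```text
Traceback (most recent call last):
  File "q.py", line 2, in <module>
    q=r.sense();y=q['ee_rot'][:,1];print(q['tcp_pos'].round(4),np.degrees(np.arctan2(y[1],y[0])).round(2),q['wrist_force'].round(1),q['moment'].round(2),(q['gripper_width']*87).round(2),q['gripper_force'].round(1))
                                                                                                                                                         ^^^^^^^^^^^^^^^^^^^^^^^^^^^^^
AttributeError: 'float' object has no attribute 'round'
```

```bash
sed -i "s/(q\['gripper_width'\]\*87).round(2),q\['gripper_force'\].round(1)/round(float(q['gripper_width'])*87,2)/" q.py; python3 q.py
```

```text
[ 0.4147 -0.1402  0.078 ] 109.98 [ 0.3 -8.5  3.6] [-2.41 -0.18  0.1 ] 31.23
```

>>> play_rows(
  commands="0 0 0 0 0 .83;0 0 0 0 0 .83;0 0 0 0 0 .83;0 0 0 0 0 .83;0 0 0 0 0 .83;0 0 0 0 0 .83;0 0 0 0 0 .83;0 0 0 0 0 .83;0 0 0 0 0 .83;0 0 0 0 0 .83;0 0 0 0 0 0;0 0 0 0 0 0",
)

```text
time_s: 36.45
tcp_pos: [0.4166, -0.1414, 0.0781]
ee_rot: [[0.025, -1.0, 0.005], [-1.0, -0.025, -0.004], [0.004, -0.005, -1.0]]
wrist_force: [5.6, -17.0, -2.5]
gripper_width: 0.357
gripper_force: 30.0
```

```bash
python3 q.py
```

```text
[ 0.4166 -0.1414  0.0781] -178.59 [  5.6 -17.   -2.5] [-5.16 -1.3   0.16] 31.05
```

>>> play_rows(
  commands="0 0 0 0 0 0;0 0 0 0 0 0;0 0 0 0 0 0;0 0 .5 0 0 0;0 0 1 0 0 0;0 0 1 0 0 0;0 1 0 0 0 0;0 1 0 0 0 0;0 1 0 0 0 0;0 1 0 0 0 0;0 1 0 0 0 0;0 1 0 0 0 0;0 1 0 0 0 0;0 1 0 0 0 0;0 0 0 0 0 0",
  grip=44,
)

```text
time_s: 37.95
tcp_pos: [0.4139, 0.1036, 0.1522]
ee_rot: [[0.026, -1.0, 0.0], [-1.0, -0.026, 0.001], [-0.001, -0.0, -1.0]]
wrist_force: [-0.3, -1.1, 0.6]
gripper_width: 0.51
gripper_force: 0.0
```

```bash
cat > reg.py <<'E'
from m import *
import sys
acc=np.mean([shot('top')[0].astype(float) for _ in range(8)],0)
np.savez('/tmp/reg2',t=acc)
B,G,R=acc[...,0],acc[...,1],acc[...,2]
v,u=np.mgrid[:480,:640]
W=np.array([.4947,-.1331])
def cen(w,z):
    s=w.sum()
    if s<=0: return None
    cu,cv_=(w*u).sum()/s,(w*v).sum()/s; return round(s),round(cu,2),round(cv_,2),onz('top',cu,cv_,z)[:2]
box=lambda a,b,c,d:(u>=a)&(u<b)&(v>=c)&(v<d)
red=np.clip(R-np.maximum(G,B)-12,0,None); yel=np.clip(np.minimum(R,G)-B-20,0,None)
# nut red line
a=cen(red*box(393,414,273,295),.095); print('nutline',a, 'stud~ 403.3 283.3')
if a: 
    q=a[3]-np.array([.4145,-.1371]); print('  ang',np.degrees(np.arctan2(q[1],q[0])).round(1),np.hypot(*q).round(4))
for n,w in (('rider',red*box(375,425,225,262)),('ptr',yel*box(375,425,225,262))):
    a=cen(w,.064)
    if a: q=a[3]-W; print(n,a,'ang',np.degrees(np.arctan2(q[1],q[0])).round(2),np.hypot(*q).round(4))
E
python3 q.py;python3 reg.py
```

```text
[0.4139 0.1036 0.1522] -178.52 [-0.3 -1.1  0.6] [ 0.09 -0.07 -0.03] 44.37
nutline (255, np.float64(399.63), np.float64(283.31), array([ 0.4145714 , -0.12851238])) stud~ 403.3 283.3
  ang 89.5 0.0086
rider (1181, np.float64(392.56), np.float64(229.71), array([ 0.55952761, -0.11618868])) ang 14.62 0.067
ptr (1176, np.float64(391.07), np.float64(244.07), array([ 0.52049329, -0.11160747])) ang 39.8 0.0336
```

>>> play_rows(
  commands=".31 -.89 0 0 0 -.682;.31 -.89 0 0 0 -.682;.31 -.89 0 0 0 -.682;.31 -.89 0 0 0 -.682;.31 -.89 0 0 0 -.682;.31 -.89 0 0 0 -.682;.31 -.89 0 0 0 -.682;.31 -.89 0 0 0 -.682;.31 -.89 0 0 0 -.682;0 0 0 0 0 0;0 0 0 0 0 0",
  grip=85,
)

```text
time_s: 39.45
tcp_pos: [0.4972, -0.1403, 0.1519]
ee_rot: [[-0.784, -0.621, -0.001], [-0.621, 0.784, 0.0], [0.001, 0.001, -1.0]]
wrist_force: [0.1, 0.9, 0.3]
gripper_width: 0.976
gripper_force: 0.0
```

```bash
python3 q.py
```

```text
[ 0.4972 -0.1403  0.1519] 128.4 [0.1 0.9 0.3] [ 0.13 -0.07 -0.01] 84.91
```

>>> play_rows(
  commands="0 .14 0 0 0 0;0 0 -.6 0 0 0;0 0 -.8 0 0 0;0 0 -.6 0 0 0;0 0 -.3 0 0 0;0 0 -.12 0 0 0;0 0 0 0 0 0;0 0 0 0 0 0",
)

```text
time_s: 40.25
tcp_pos: [0.4984, -0.1351, 0.0806]
ee_rot: [[-0.782, -0.623, 0.002], [-0.623, 0.782, -0.0], [-0.001, -0.001, -1.0]]
wrist_force: [0.1, -0.4, -0.1]
gripper_width: 0.977
gripper_force: 0.0
```

>>> play_rows(
  commands="0 0 0 0 0 0;0 0 0 0 0 0;0 0 0 0 0 0;0 0 0 0 0 0;0 0 0 0 0 0",
  grip=40,
)

```text
time_s: 40.75
tcp_pos: [0.4974, -0.1349, 0.0799]
ee_rot: [[-0.783, -0.622, -0.001], [-0.622, 0.783, 0.001], [0.0, 0.001, -1.0]]
wrist_force: [-1.6, 4.1, 3.4]
gripper_width: 0.685
gripper_force: 30.0
```

```bash
python3 q.py
```

```text
[ 0.4974 -0.1349  0.0799] 128.44 [-1.6  4.1  3.4] [ 1.05  0.35 -0.1 ] 59.61
```

>>> play_rows(
  commands="0 0 0 0 0 -.8;0 0 0 0 0 -.8;0 0 0 0 0 -.8;0 0 0 0 0 -.8;0 0 0 0 0 -.8;0 0 0 0 0 -.8;0 0 0 0 0 -.8;0 0 0 0 0 -.8;0 0 0 0 0 -.8;0 0 0 0 0 -.8;0 0 0 0 0 0;0 0 0 0 0 0",
)

```text
time_s: 41.95
tcp_pos: [0.4975, -0.1359, 0.0799]
ee_rot: [[-0.865, 0.502, -0.0], [0.502, 0.865, -0.001], [0.0, -0.001, -1.0]]
wrist_force: [-1.6, -3.6, 2.0]
gripper_width: 0.682
gripper_force: 30.0
```

```bash
python3 q.py
```

```text
[ 0.4975 -0.1359  0.0799] 59.84 [-1.6 -3.6  2. ] [-1.    0.18 -0.09] 59.35
```

>>> play_rows(
  commands="0 0 0 0 0 0;0 0 0 0 0 0;0 0 0 0 0 0;0 0 0 0 0 0;0 0 .6 0 0 0;0 0 1 0 0 0;0 0 .9 0 0 0;-.3 1 0 0 0 0;-.3 1 0 0 0 0;-.3 1 0 0 0 0;-.3 1 0 0 0 0;-.3 1 0 0 0 0;-.3 1 0 0 0 0;-.3 1 0 0 0 0;-.3 1 0 0 0 0;0 0 0 0 0 0",
  grip=85,
)

```text
time_s: 43.55
tcp_pos: [0.4253, 0.1073, 0.155]
ee_rot: [[-0.866, 0.5, 0.001], [0.5, 0.866, 0.001], [-0.0, 0.001, -1.0]]
wrist_force: [1.0, -0.1, 0.2]
gripper_width: 0.976
gripper_force: 0.0
```

```bash
sed -i 's/red\*box(375,425,225,262)/red*box(393,407,228,241)/; s/yel\*box(375,425,225,262)/yel*box(379,421,232,258)*((u-399.1)**2+(v-253.7)**2<19**2)/' reg.py; python3 q.py; python3 reg.py; python3 - <<'E'
import numpy as np
t=np.load('/tmp/reg2.npz')['t']; B,G,R=t[...,0],t[...,1],t[...,2]
np.set_printoptions(linewidth=200)
print('R-max');print((R-np.maximum(G,B))[228:246,391:411].round().astype(int))
print('min(RG)-B');print((np.minimum(R,G)-B)[228:246,391:411].round().astype(int))
E
```

```text
[0.4253 0.1073 0.155 ] 60.0 [ 1.  -0.1  0.2] [-0.03 -0.14 -0.06] 84.9
nutline (256, np.float64(399.63), np.float64(283.28), array([ 0.4146487 , -0.12852508])) stud~ 403.3 283.3
  ang 89.0 0.0086
rider (585, np.float64(399.84), np.float64(233.38), array([ 0.54950592, -0.13576801])) ang -2.79 0.0549
ptr (862, np.float64(399.78), np.float64(240.47), array([ 0.53025932, -0.13530716])) ang -3.55 0.0356
R-max
[[  4   5   4   2   3   4   3   4   4   3   4   4   3   4   4  -5  -9  -9  -9  -9]
 [  4   5   4   4   4   4   5   5   4   4   3   4   4   4   4  -4  -9  -9  -9 -11]
 [  4   4   4   4   4   4   4   4   4   4   4   4   4   4   4  -5  -9  -9 -11 -11]
 [  4   4   4   4   4   4   4   9  11  11  10   6   4   3   4  -3  -9 -10 -10  -9]
 [  4   3   5   3   5   4   8  41  68  66  57  18   4   4   4   4  -5 -10  -9 -10]
 [  4   4   4   4   4   4   7  32  59  61  58  20   3   3   4   5  -4 -10  -9  -9]
 [  4   4   5   4   5   4   3   7  39  52  33   8   3   3   3   4  -4 -10  -9  -9]
 [  3   3   3   4   4   4   4   6  38  58  29   7   4   4   4   4  -5 -11 -10 -10]
 [  4   5   3   4   4   4   3
[... 1606 characters left out ...]
12  11  11  12  11   9   7   2  -6]
 [ 12  11  11  12  11  12  11  29  50  42  22  10  11  10  11  11  10   8   6   4]
 [ 11  11  12  11  11  10  10  62  85  85  43  10  12  13  13  13   9   8   9   8]
 [ 12  11  11  12   7   6  12  56  84  85  39  11  13  13   9   9   8   7   8  10]
 [ 10  12  13  13  12  13  14  49  75  76  39  17  13  13  14  12   9   8   9   7]
 [ 10  11  13  13  12  12  11  32  41  44  65  46   8   9  12  13  14  11   8  10]
 [ 13  13  13  12  10   6   6   3   2  17  61  50   3   3   4   6  11  11  11   9]
 [ 13  12  10   6   2   3   4   4   2  13  45  35   3   3   5   3   4  11  13  11]
 [ 13  11   5   2   3   3   3   2   3   3   2   2   2   2   2   3   3   3   7   6]]
```

```bash
cat > axis.py <<'E'
from m import *
from scipy.optimize import least_squares
t=np.load('/tmp/reg2.npz')['t']; g=t.mean(2)
v,u=np.mgrid[:480,:640]
m=np.hypot(u-401.2,v-252.7)<6
w=np.clip(g-70,0,None)*m; c=((w*u).sum()/w.sum(),(w*v).sum()/w.sum()); print('hub',np.round(c,2),w.sum().round(),onz('top',*c,.101).round(4))
# dial: project circle r54 at z .061, sample colour contrast dial(greenish) vs console (bluish): B-G
f=(t[...,2]-t[...,0]); f=cv2.GaussianBlur(f,(0,0),.7)
th=np.radians(np.r_[np.arange(35,140,3),np.arange(215,325,3)])
th=th[(np.degrees(th)<150)|True]
def score(p):
    s=[]
    for k in (51,57):
        X=np.c_[p[0]+k*1e-3*np.cos(th),p[1]+k*1e-3*np.sin(th),np.full(len(th),.061)]
        q=np.array([pix('top',x) for x in X]).astype(np.float32)
        s.append(cv2.remap(f.astype(np.float32),q[:,0],q[:,1],1).ravel())
    return (s[0]-s[1]).mean()
best=max(((score((x,y)),x,y) for x in np.arange(.489,.5005,.0005) for y in np.arange(-.139,-.127,.0005))); print('dial',np.round(best,4))
for W in (onz('top',*c,.101)[:2],np.array(best[1:])):
    for n,pp in (('ptr',[(399.35,238),(399.38,239),(399.39,240),(399.43,241)]),('rider',[(399.7,232),(399.84,233),(399.97,234),(399.94,235),(400.07,236)])):
        a=[]
        for p in pp:
            q=onz('top',*p,.064)[:2]-W; a.append(np.degrees(np.arctan2(q[1],q[0])))
        print(n,np.round(a,2),np.mean(a).round(2))
E
python3 axis.py
```

```text
hub [401.29 252.85] 1662.0 [ 0.4944 -0.1332  0.101 ]Traceback (most recent call last):
  File "axis.py", line 18, in <module>
    best=max(((score((x,y)),x,y) for x in np.arange(.489,.5005,.0005) for y in np.arange(-.139,-.127,.0005))); print('dial',np.round(best,4))
  File "axis.py", line 18, in <genexpr>
    best=max(((score((x,y)),x,y) for x in np.arange(.489,.5005,.0005) for y in np.arange(-.139,-.127,.0005))); print('dial',np.round(best,4))
               ~~~~~^^^^^^^
  File "axis.py", line 15, in score
    q=np.array([pix('top',x) for x in X]).astype(np.float32)
                ~~~^^^^^^^^^
  File "h.py", line 18, in pix
    c=cams.camera_info(n);q=np.array(c['R'])@np.array(X)+np.array(c['t']).ravel();p=np.array(c['mtx'])@q;return p[:2]/p[2]
ValueError: time passes only in moves, steps and waits
```

```bash
sed -i 's/^def shot/CI={}\ndef ci(n):\n    if n not in CI: CI[n]=cams.camera_info(n)\n    return CI[n]\ndef shot/; s/c=cams.camera_info(n)/c=ci(n)/' h.py; python3 axis.py; python3 q.py
```

```text
hub [401.29 252.85] 1662.0 [ 0.4944 -0.1332  0.101 ]
dial [12.8453  0.4935 -0.1325]
ptr [-1.41 -1.56 -1.65 -1.89] -1.63
rider [-2.18 -2.63 -3.1  -3.13 -3.67] -2.94
ptr [-2.32 -2.53 -2.68 -3.  ] -2.63
rider [-2.83 -3.3  -3.8  -3.86 -4.43] -3.64
[0.4259 0.104  0.1547] 59.64 [-0.1 -0.3 -0.3] [ 0.05 -0.15  0.  ] 84.86
```

>>> play_rows(
  commands=".266 -.887 0 0 0 0;.266 -.887 0 0 0 0;.266 -.887 0 0 0 0;.266 -.887 0 0 0 0;.266 -.887 0 0 0 0;.266 -.887 0 0 0 0;.266 -.887 0 0 0 0;.266 -.887 0 0 0 0;.266 -.887 0 0 0 0;0 0 0 0 0 0;0 0 0 0 0 0",
)

```text
time_s: 45.05
tcp_pos: [0.4972, -0.1356, 0.1543]
ee_rot: [[-0.862, 0.506, -0.001], [0.506, 0.862, 0.0], [0.001, -0.0, -1.0]]
wrist_force: [0.3, 0.0, -0.6]
gripper_width: 0.974
gripper_force: 0.0
```

>>> play_rows(
  commands="0 0 -.6 0 0 0;0 0 -.8 0 0 0;0 0 -.6 0 0 0;0 0 -.3 0 0 0;0 0 -.18 0 0 0;0 0 0 0 0 0;0 0 0 0 0 0",
)

```text
time_s: 45.75
tcp_pos: [0.4981, -0.1346, 0.0811]
ee_rot: [[-0.864, 0.504, 0.001], [0.504, 0.864, -0.0], [-0.001, 0.001, -1.0]]
wrist_force: [0.0, -0.4, 0.3]
gripper_width: 0.976
gripper_force: 0.0
```

>>> play_rows(
  commands="0 0 0 0 0 0;0 0 0 0 0 0;0 0 0 0 0 0;0 0 0 0 0 0;0 0 0 0 0 0;0 0 0 0 0 0",
  grip=40,
)

```text
time_s: 46.35
tcp_pos: [0.497, -0.1356, 0.0806]
ee_rot: [[-0.864, 0.504, -0.001], [0.504, 0.864, -0.001], [0.0, -0.001, -1.0]]
wrist_force: [-2.4, -5.3, 0.9]
gripper_width: 0.682
gripper_force: 30.0
```

```bash
python3 q.py
```

```text
[ 0.497  -0.1356  0.0806] 59.75 [-2.4 -5.3  0.9] [-1.5   0.34  0.11] 59.32
```

>>> play_rows(
  commands="0 0 0 0 0 -.08;0 0 0 0 0 -.08;0 0 0 0 0 0;0 0 0 0 0 0",
)

```text
time_s: 46.75
tcp_pos: [0.4971, -0.1356, 0.0806]
ee_rot: [[-0.851, 0.525, -0.001], [0.525, 0.851, -0.001], [0.0, -0.001, -1.0]]
wrist_force: [-1.9, -5.5, 2.3]
gripper_width: 0.681
gripper_force: 30.0
```

```bash
python3 q.py
```

```text
[ 0.4971 -0.1356  0.0806] 58.33 [-1.9 -5.5  2.3] [-1.53  0.26  0.02] 59.23
```

>>> play_rows(
  commands="0 0 0 0 0 0;0 0 0 0 0 0;0 0 0 0 0 0;0 0 0 0 0 0;0 0 .6 0 0 0;0 0 1 0 0 0;0 0 .9 0 0 0;-.3 1 0 0 0 0;-.3 1 0 0 0 0;-.3 1 0 0 0 0;-.3 1 0 0 0 0;-.3 1 0 0 0 0;-.3 1 0 0 0 0;-.3 1 0 0 0 0;-.3 1 0 0 0 0;0 0 0 0 0 0",
  grip=85,
)

```text
time_s: 48.35
tcp_pos: [0.4251, 0.1079, 0.1556]
ee_rot: [[-0.854, 0.521, 0.001], [0.521, 0.854, 0.001], [-0.0, 0.001, -1.0]]
wrist_force: [0.2, 0.3, 0.6]
gripper_width: 0.981
gripper_force: 0.0
```

```bash
cat > meas.py <<'E'
from m import *
acc=np.mean([shot('top')[0].astype(float) for _ in range(10)],0); np.savez('/tmp/reg2',t=acc)
B,G,R=acc[...,0],acc[...,1],acc[...,2]; W=np.array([.4941,-.1330])
def rows(w,base,r0,r1,c0=396,c1=404):
    out=[]
    for v in range(r0,r1):
        x=np.clip(w[v,c0:c1]-base,0,None); x[x<3]=0
        c=(x*np.arange(c0,c1)).sum()/x.sum(); q=onz('top',c,v,.064)[:2]-W; out.append((round(c,2),round(np.degrees(np.arctan2(q[1],q[0])),2)))
    return out,np.mean([o[1] for o in out]).round(2)
print('ptr',rows(np.minimum(R,G)-B,13,238,242)); print('rider',rows(R-np.maximum(G,B),4,232,237))
E
python3 meas.py
```

```text
ptr ([(np.float64(399.57), np.float64(-2.47)), (np.float64(399.66), np.float64(-2.91)), (np.float64(399.65), np.float64(-3.05)), (np.float64(399.82), np.float64(-3.96))], np.float64(-3.1))
rider ([(np.float64(399.71), np.float64(-2.4)), (np.float64(399.89), np.float64(-2.97)), (np.float64(399.97), np.float64(-3.31)), (np.float64(399.97), np.float64(-3.44)), (np.float64(400.1), np.float64(-3.99))], np.float64(-3.22))
```

>>> play_rows(
  commands="-.02 -.543 0 0 0 .953;-.02 -.543 0 0 0 .953;-.02 -.543 0 0 0 .953;-.02 -.543 0 0 0 .953;-.02 -.543 0 0 0 .953;-.02 -.543 0 0 0 .953;-.02 -.543 0 0 0 .953;-.02 -.543 0 0 0 .953;-.02 -.543 0 0 0 .953;-.02 -.543 0 0 0 .953;-.02 -.543 0 0 0 .953;-.02 -.543 0 0 0 .953;-.02 -.543 0 0 0 .953;-.02 -.543 0 0 0 .953;-.02 -.543 0 0 0 .953;0 0 0 0 0 0;0 0 0 0 0 0",
  grip=44,
)

```text
time_s: 50.55
tcp_pos: [0.4164, -0.1394, 0.1553]
ee_rot: [[0.017, -1.0, -0.0], [-1.0, -0.017, 0.0], [-0.0, 0.0, -1.0]]
wrist_force: [0.2, 0.9, 0.0]
gripper_width: 0.504
gripper_force: 0.0
```

```bash
python3 q.py
```

```text
[ 0.4164 -0.1394  0.1553] -179.01 [0.2 0.9 0. ] [ 0.08 -0.03 -0.02] 43.88
```

>>> play_rows(
  commands=".02 -.02 -.7 0 0 0;0 0 -.8 0 0 0;0 0 -.6 0 0 0;0 0 -.3 0 0 0;0 0 -.18 0 0 0;0 0 0 0 0 0;0 0 0 0 0 0",
)

```text
time_s: 51.25
tcp_pos: [0.4178, -0.1396, 0.0786]
ee_rot: [[0.021, -1.0, 0.001], [-1.0, -0.021, -0.0], [0.0, -0.001, -1.0]]
wrist_force: [-0.1, 0.7, -0.3]
gripper_width: 0.506
gripper_force: 0.0
```

>>> play_rows(
  commands="0 0 0 0 0 0;0 0 0 0 0 0;0 0 0 0 0 0;0 0 0 0 0 0;0 0 0 0 0 0",
  grip=10,
)

```text
time_s: 51.75
tcp_pos: [0.4167, -0.1398, 0.0784]
ee_rot: [[0.021, -1.0, -0.001], [-1.0, -0.021, -0.0], [0.0, 0.001, -1.0]]
wrist_force: [-2.4, 0.7, 6.1]
gripper_width: 0.361
gripper_force: 30.0
```

```bash
python3 q.py
```

```text
[ 0.4167 -0.1398  0.0784] -178.8 [-2.4  0.7  6.1] [ 0.43  0.81 -0.02] 31.41
```

>>> play_rows(
  commands="0 0 0 0 0 -.85;0 0 0 0 0 -.85;0 0 0 0 0 -.85;0 0 0 0 0 -.85;0 0 0 0 0 -.85;0 0 0 0 0 -.85;0 0 0 0 0 -.85;0 0 0 0 0 -.85;0 0 0 0 0 -.85;0 0 0 0 0 -.85;0 0 0 0 0 0;0 0 0 0 0 0",
)

```text
time_s: 52.95
tcp_pos: [0.4167, -0.1397, 0.0784]
ee_rot: [[-0.951, -0.311, -0.001], [-0.311, 0.951, 0.0], [0.001, 0.0, -1.0]]
wrist_force: [-2.9, 1.4, 6.0]
gripper_width: 0.357
gripper_force: 30.0
```

```bash
python3 q.py
```

```text
[ 0.4167 -0.1397  0.0784] 108.1 [-2.9  1.4  6. ] [ 0.55  0.77 -0.2 ] 31.07
```

>>> play_rows(
  commands="0 0 0 0 0 -.6;0 0 0 0 0 -.5;0 0 0 0 0 -.5;0 0 0 0 0 0;0 0 0 0 0 0",
)

```text
time_s: 53.45
tcp_pos: [0.4167, -0.1397, 0.0784]
ee_rot: [[-0.997, -0.076, -0.001], [-0.076, 0.997, 0.0], [0.001, 0.0, -1.0]]
wrist_force: [-2.2, 1.2, 5.9]
gripper_width: 0.355
gripper_force: 30.0
```

```bash
python3 q.py
```

```text
[ 0.4167 -0.1397  0.0784] 94.38 [-2.2  1.2  5.9] [ 0.54  0.77 -0.13] 30.9
```

>>> play_rows(
  commands="0 0 0 0 0 -.2;0 0 0 0 0 -.2;0 0 0 0 0 0;0 0 0 0 0 0",
)

```text
time_s: 53.85
tcp_pos: [0.4167, -0.1397, 0.0784]
ee_rot: [[-1.0, -0.019, -0.001], [-0.019, 1.0, -0.0], [0.001, -0.0, -1.0]]
wrist_force: [-2.2, 0.1, 5.6]
gripper_width: 0.361
gripper_force: 30.0
```

```bash
python3 q.py
```

```text
[ 0.4167 -0.1397  0.0784] 91.06 [-2.2  0.1  5.6] [0.62 0.74 0.37] 31.37
```

>>> play_rows(
  commands="0 0 0 0 0 -.2;0 0 0 0 0 -.2;0 0 0 0 0 0;0 0 0 0 0 0",
)

```text
time_s: 54.25
tcp_pos: [0.4175, -0.1398, 0.0783]
ee_rot: [[-0.999, 0.042, 0.001], [0.042, 0.999, -0.0], [-0.001, -0.0, -1.0]]
wrist_force: [-2.3, 1.7, 5.7]
gripper_width: 0.352
gripper_force: 30.0
```

```bash
python3 q.py
```

```text
[ 0.4175 -0.1398  0.0783] 87.59 [-2.3  1.7  5.7] [0.46 0.34 0.48] 30.6
```

>>> play_rows(
  commands="0 0 0 0 0 -.2;0 0 0 0 0 -.2;0 0 0 0 0 0;0 0 0 0 0 0",
)

```text
time_s: 54.65
tcp_pos: [0.4185, -0.1399, 0.0784]
ee_rot: [[-0.995, 0.103, 0.003], [0.103, 0.995, -0.0], [-0.003, -0.0, -1.0]]
wrist_force: [1.8, -1.1, 3.8]
gripper_width: 0.352
gripper_force: 30.0
```

```bash
python3 q.py
```

```text
[ 0.4185 -0.1399  0.0784] 84.11 [ 1.8 -1.1  3.8] [-0.23 -0.75  0.34] 30.61
```

>>> play_rows(
  commands="0 0 0 0 0 0;0 0 0 0 0 0;0 0 0 0 0 0;0 0 .5 0 0 0;0 0 1 0 0 0;0 0 1 0 0 0;0 1 0 0 0 0;0 1 0 0 0 0;0 1 0 0 0 0;0 1 0 0 0 0;0 1 0 0 0 0;0 1 0 0 0 0;0 1 0 0 0 0;0 1 0 0 0 0;0 0 0 0 0 0",
  grip=44,
)

```text
time_s: 56.15
tcp_pos: [0.417, 0.1025, 0.1526]
ee_rot: [[-0.995, 0.1, -0.0], [0.1, 0.995, 0.0], [0.0, 0.0, -1.0]]
wrist_force: [-0.0, 0.2, -0.6]
gripper_width: 0.505
gripper_force: 0.0
```

```bash
python3 meas.py; python3 - <<'E'
from m import *
v,u=np.mgrid[:480,:640]
for f in ('/tmp/reg.npz','/tmp/reg2.npz'):
    t=np.load(f)['t'];R=t[...,2];w=np.clip(R-np.maximum(t[...,0],t[...,1])-8,0,None)*((u>=393)&(u<414)&(v>=274)&(v<295))
    c=((w*u).sum()/w.sum(),(w*v).sum()/w.sum()); q=onz('top',*c,.095)[:2]-np.array([.4145,-.1371]); print(w.sum().round(),np.round(c,2),np.degrees(np.arctan2(q[1],q[0])).round(1))
a,b=[cv2.resize(np.load(f)['t'][225:300,365:440].clip(0,255).astype(np.uint8),(400,400),interpolation=3) for f in ('/tmp/reg.npz','/tmp/reg2.npz')]
im,_=load('top'); c=cv2.resize(im[235:310,180:380],(800,200*3//2),interpolation=3)[:200]
c=cv2.resize(im[235:330,180:390],(440,200),interpolation=3); s,_=shot('scene'); d=cv2.resize(s[200:300,220:400],(360,200),interpolation=3)
cv2.imwrite('pics/fin.png',np.vstack([np.hstack([a,b]),np.hstack([c,d])]))
E
```

```text
ptr ([(np.float64(399.58), np.float64(-2.51)), (np.float64(399.65), np.float64(-2.89)), (np.float64(399.67), np.float64(-3.11)), (np.float64(399.81), np.float64(-3.91))], np.float64(-3.1))
rider ([(np.float64(399.72), np.float64(-2.42)), (np.float64(399.87), np.float64(-2.92)), (np.float64(399.89), np.float64(-3.07)), (np.float64(399.97), np.float64(-3.44)), (np.float64(400.1), np.float64(-3.98))], np.float64(-3.17))
309.0 [402.65 278.92] 2.2
312.0 [402.66 278.93] 2.2
```

View pics/fin.png

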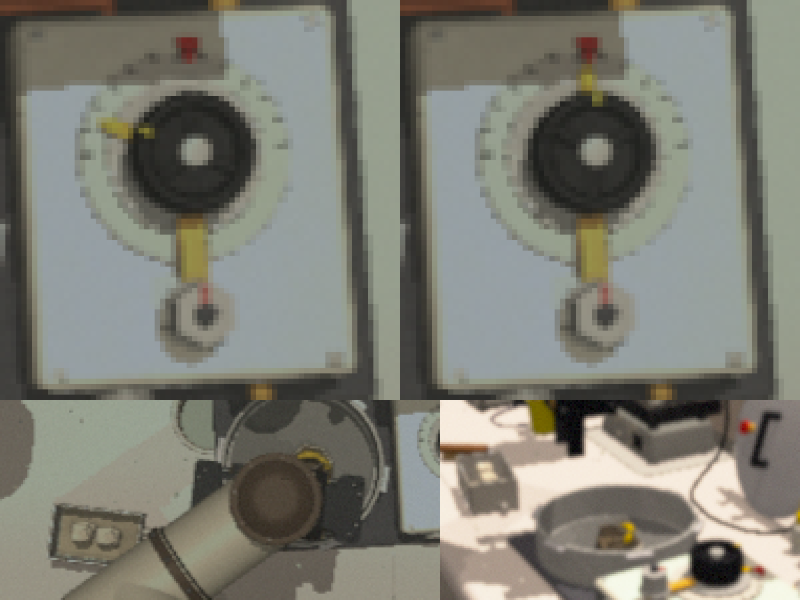

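```bash
python3 -c "
from station import r
print(r.finish_job())"
```

```text
the job is handed in; nothing more can be done
None
```

The job is handed in, and the last images show it done as asked: all four plaster chunks are in the pan, the one cast present stands upright in the pot, and the pointer is within about 0.1° of the rider. The lock nut is done up to its stop, back at the angle it had at the start.

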